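# Fetch the rotary tool from its case and poise it over the work

## Task

Swing the steel latch lever on the front of the grey tool case down, clear of the lid, then open the lid right back so that it stays open by itself. Take the cordless rotary tool out of its nest and hold it over the brass blank in the ball vise, slanting nose down at 45 degrees or steeper, with the tip about 4 cm above the middle of the blank and touching nothing. The job finishes with the robot still holding the tool there, quite still; leave the jar, the dish and the steel block where they are.

Things in the scene. Friction and masses are not known exactly. Their poses are not given: they have to be found in the camera images.
- case: Grey plastic tool case with black corners, fast on the bench, 170 mm deep (x), 260 mm long (y), 74 mm high closed (base 50, lid 24; a flat carry strap on the lid adds 9), walls 5 mm. Origin: centre of its underside. Its x points from the front (latch side, towards the robot) to the hinge side, z up. The rotary tool lies inside along y, nose to +y, in the front half; a low tray of bits behind.
- nest (a point): Middle of the tool's nest in the case, on the axis of the lying tool, 34 mm above the bench, case x = -0.033, y = -0.005. Foam saddles with cheeks 37 mm high, 53 mm wide in x, carry the tool at case y -0.079 to -0.049 and 0.027 to 0.041; between them the barrel is free: 47 mm to the front wall, 49 mm to a partition behind, 29 mm down to the floor.
- latch (a joint): Latch lever, a steel strap in the middle of the case front, hinged at its lower end about an axis along case y. 0 (rad): upright, hooked over the lug on the lid's front, holding it shut; grows as it swings outward (away from the case) and down, to 1.4 at the stop. Clear of the lid from 0.4; well down from 0.8. Takes about 1 N at the tab; stays where it is left.
- latch_tab (a point): Middle of the latch lever's finger tab, a level steel plate 26 mm wide (along case y), 5 mm thick, at the lever's upper end; with the latch closed 66 mm above the bench, 21 mm before the case front, 44.5 mm above and 15 mm outward of the lever's hinge axis. It can be pinched by its sides from above and turns between the fingers.
- latch_hinge (a point): Point on the latch lever's hinge axis, 22 mm above the bench, 6 mm before the case front.
- lid (a joint): Lid of the case, hinged along the upper rear edge of the base. 0 closed; grows (rad) as its front rises, 1.57 upright, 2.0 leaning back on its stop. A stiff hinge: it stays where it is left, and takes about 3 N at a tab to open. Fully open means 1.4 or more.
- lid_hinge (a point): Middle of the lid's hinge axis, 50 mm above the bench on the case's rear face; the axis runs along the case's y.
- lid_tab_left (a point): Point on the left thumb tab of the lid, 16 mm out from the lid's front. The tab is a plate 30 mm wide (along case y), 6 mm thick, sticking out 26 mm from the lid's lower front edge at case y = +0.08, 55 mm above the bench when closed; this point is 186 mm from the hinge axis. It can be pinched by its sides from above and turns between the fingers as the lid swings.
- lid_tab_right (a point): The same point of the right thumb tab, at case y = -0.08.
- rotary_tool: Cordless rotary tool, round aluminium barrel 32 mm in diameter with black bands, steel collet nut and thin ball bur at the nose, 182 mm long, about 0.2 kg. Origin: on its axis, at the free part of the barrel, near its balance point. Its x points to the nose: tail at x = -0.085, full barrel -0.079 to 0.052, tip 0.097. In the case the nose points to the case's +y.
- tool_tip (a point): Tip of the bur, on the tool's axis, 97 mm ahead of the tool's origin.
- ball_vise: Engraver's ball vise, a dark steel ball on a rubber ring with a pair of steel jaws on top, 100 mm in diameter, heavy and steady. Origin: centre of its underside.
- blank (a point): Centre of the upper face of the round brass blank, 40 mm in diameter, clamped level on top of the vise jaws, 91 mm above the bench; four clamp pins round it reach 5 mm higher.
- jar: Glass jar with a steel cap, 60 mm in diameter, 75 mm high; origin at the centre of its underside. A bystander.
- dish: Small white ceramic dish, 72 mm in diameter, 28 mm high; origin at the centre of its underside. A bystander.
- bench_block: Square steel bench block, 65 x 65 x 20 mm; origin at the centre of its underside. A bystander.
There are look-alikes about, which are no part of the job. There is more than one size of the ball_vise; the job needs the middle-sized.

How it is judged:
On the way, in this order (a step that is already met when the one before it is completed fails the run):
1. the latch lever is swung down, clear of the lid (value of joint latch above 0.7 rad), for 0.1 s.
2. the lid is open right back (value of joint lid above 1.35 rad), for 0.2 s.
3. the rotary tool is drawn up out of the case, held in the fingers (height (world z) of rotary_tool above 0.11 m and contact force between rotary_tool and the fingers above 1 N and contact force between rotary_tool and case below 0.1 N), for 0.2 s.
At the end, for the whole second after the job is handed in: The rotary tool is held still in the fingers and touches nothing else, its nose at least 40 degrees below level, the tip within 25 mm of the blank's centre seen from above and 15 to 70 mm above the blank; the lid is still open (1.2 rad or more) and the latch lever still down (0.6 rad or more) (angle between rotary_tool's own x axis and vertical above 2.27 rad and horizontal distance between tool_tip and blank below 0.025 m and z of tool_tip in the frame of blank between 0.015 and 0.07 m and contact force between rotary_tool and the fingers above 1 N and contact force between rotary_tool and case below 0.1 N and contact force between rotary_tool and ball_vise below 0.1 N and linear speed of rotary_tool below 0.03 m/s and angular speed of rotary_tool below 0.2 rad/s and value of joint latch above 0.6 rad and value of joint lid above 1.2 rad); the arm keeps its last pose, push and grip.
It fails at once if the tool strikes the ball vise or the blank (contact force between rotary_tool and ball_vise above 2 N).
It fails at once if the jar is moved (distance of jar from where it was at the start of the episode above 0.03 m).
It fails at once if the dish is moved (distance of dish from where it was at the start of the episode above 0.03 m).
It fails at once if the steel block is moved (distance of bench_block from where it was at the start of the episode above 0.03 m).
It also fails if it takes over 72 s, if anything falls off the work surface, if the arm or the gripper's body presses on something with over 40 N, if the wrist force passes 120 N, or if a joint passes its speed limit or range.

## Robot

A 6-joint arm with a two-finger parallel gripper is mounted at the origin on the work surface. World frame = base frame: x ahead of the robot, y to its left, z up, the work surface at z = 0. Lengths are in m, angles in rad, forces in N, time in s.
With the tool pointing down it reaches from about 0.3 to 0.775 m from the base axis. Payload 14.6 kg.
Tool frame: the origin (TCP) lies midway between the tips of the shut fingers; the grasp point (between the pads) lies 19 mm behind it (ctrl.hold_point_z is the z of the grasp point in the tool frame, in m); z points along the fingers, y is the line along which they close (so a half turn about z gives the same grasp; the last joint's range is limited). The gripper opens to 85 mm and grips with 20 to 120 N. Pads are 22 mm wide; open, the fingers measure 114 mm over their backs; the gripper's body (76 mm by 85 mm) begins 54 mm behind the grasp point. The pads swing forward as they close: fully open they stand 13 mm farther back than shut.
Start: joints at [-0.067, 0.3, 1.521, -0, 1.321, -0.067], TCP at [0.55, -0, 0.231] pointing down, gripper open.
Joint ranges: [-3.03, 3.03], [-0.79, 2.21], [0.23, 2.52], [-1.04, 4.18], [0, 3.07], [-2.55, 2.55]. Speed limits (rad/s): [2.22, 2.22, 2.57, 3.14, 3.14, 3.14].

## Interface

Orientations are given as a unit quaternion [x, y, z, w].
In Python, from station import monitor, get_image, ctrl, models gives the robot as it stands.
- The arm moves only by the tool apply_moves, never from a script. Its argument "series" is a list of rows, each a list of 6 numbers: the shift along the tool's x, y, z scaled (see below), then the turn, a rotation vector about the tool's x, y, z scaled (see below). A call has 1 to 12 rows; each row shifts and turns the commanded pose from where the row before left it, along the tool's axes as they then stand; what a row does not reach is not made up. The controller multiplies each number of a shift by 15 cm and each number of a turn by pi rad. A row lasts 1/12 s, in which the tool goes at most 41.7 mm and 7.16 degrees, less where a joint would pass 70% of its speed; a pose out of reach is approached as far as the arm can. A call with a number of a shift or a turn outside -1 to 1 is refused whole. A call with a gripper value outside its range is refused whole. "jaw" is the closure, from 0 (fully open) to 1 (shut), set as the call begins (left out, the last holds). The fingers move at their own pace and stop on an object; "newtons" is the grip in N (left out, the last holds). Time passes only in rows, so rows that do not move let the fingers close. It gives the time, the measured TCP pose, the force, the opening and the grip force at its end, in the units of the state.
- monitor.get_obs(): the state, without advancing time (a new reading comes with each control period).
- get_image(name): name is "scene" or "side" or "wrist"; returns a dict with "img" (384x512x3 uint8, red, green, blue), "depth" (384x512 float32, m along the optical axis (not along the pixel's ray), 0 where there is no reading), "vfov" (degrees; the focal length in pixels is half the picture's height over the tangent of half this angle, whatever the lens; pixels are square), "cx", "cy" (the principal point, pixels), "eye" and "attitude" of the camera in the world; the wrist camera has in their place "mount" (4x4, takes a point from camera to tool coordinates, whose origin is the TCP and whose axes are the flange's). Camera axes: x right, y up, looking along -z (the intrinsics and any distortion apply to the point x, -y, -z); pixel columns grow to the right and rows downward; lengths in m; the calibration is good to about 2 mm. A picture is of the moment at which its call begins: read the wrist's pose just before it.
- ctrl.hand_in(): hands the job in; it is judged then, once.
Trained networks look in a picture, given as the dict that the camera call returned (one of the last four; its "shot" number tells which), for a name from the list of things; names that differ only in an ending like _2 or _b are one class to them, and where a whole thing is asked for, a point or a joint stands for the part that bears it (a point fixed in the world has none). Each returns a list of dicts, best first, with "score" (0 to 1); they miss things now and then, are a little off and sometimes report something else, mostly with a low value. They report only what shows in the picture. A call takes as long as a camera call. They do not tell look-alikes from the thing itself.
- models.search_frame(picture, query): "xy" ([column, row] in pixels, amid what is visible of it).
The state is a dict: "time_s": time; "joint_pos": joint angles; "joint_vel": joint speeds; "tau": joint torques, N m; "tool_pos": TCP position; "orientation": TCP orientation; "wrist_force": force on the tool from outside, world axes, zero at the start; "moment": the same for the moment, N m; "grip_width": opening from 0.0 (shut) to 1.0 (fully open); "gripper_force": force on a finger pad.
Only numpy, scipy, OpenCV 4.12 (cv2) and the standard library are available. Lean on these libraries where they do the work, as an engineer would, in place of code of your own. Each camera call takes 0.05 s, during which the arm holds its last target. There are 200 camera calls.

## Working session

There is one attempt and no reset: what is moved stays moved. The work goes in short steps, Python scripts to look and compute and a tool call to move; the robot and the scene stay as the last step left them, time stands still between calls to the robot, and variables do not carry over. Pictures are saved under pics/ and viewed, at most 10 in all, crops included, and the job is handed in when it is done.

Besides the shell and the picture viewer there is one more tool, called after ">>>" as name(argument=value, ...) on one line, values as JSON. apply_moves: Moves the arm, as the interface text tells. Shifts and turns lie within -1 to 1; 1 stands for 15 cm of shift or pi rad of turn. Its arguments: {"type":"object","properties":{"series":{"type":"array","items":{"type":"array","items":{"type":"number","minimum":-1,"maximum":1}}},"jaw":{"type":"number"},"newtons":{"type":"number"}},"required":["series"]}

```bash
mkdir -p pics; cat > h.py <<'E'
import numpy as np, cv2
from scipy.spatial.transform import Rotation as R
from station import monitor, get_image, ctrl, models
def shot(name):
    o=monitor.get_obs(); p=get_image(name); p['obs']=o
    h,w=p['depth'].shape; p['f']=h/2/np.tan(np.radians(p['vfov'])/2)
    if name=='wrist':
        T=np.eye(4);T[:3,:3]=R.from_quat(o['orientation']).as_matrix();T[:3,3]=o['tool_pos'];T=T@np.array(p['mount'])
    else:
        T=np.eye(4);a=np.array(p['attitude']);T[:3,:3]=a if a.shape==(3,3) else R.from_quat(a).as_matrix();T[:3,3]=p['eye']
    p['T']=T; return p
def cloud(p):
    h,w=p['depth'].shape;v,u=np.mgrid[:h,:w];d=p['depth']
    P=np.stack([(u-p['cx'])*d/p['f'],-(v-p['cy'])*d/p['f'],-d],-1)
    return P@p['T'][:3,:3].T+p['T'][:3,3]
def save(p,n): cv2.imwrite(f'pics/{n}.png',cv2.cvtColor(p['img'],cv2.COLOR_RGB2BGR))
E
python3 - <<'E'
from h import *
ims=[]
for n in('scene','side'):
    p=shot(n);C=cloud(p);ims.append(p['img'])
    print(n,{k:v for k,v in p.items() if k not in('img','depth','obs')})
    for q in('case','latch_tab','lid_tab_left','lid_tab_right','rotary_tool','ball_vise','blank','jar','dish','bench_block'):
        for r in models.search_frame(p,q)[:4]:
            u,v=map(int,np.round(r['xy']));print(q,round(r['score'],2),(u,v),C[v,u].round(3))
    np.savez(n,C=C,img=p['img'])
save({'img':np.vstack(ims)[:, :]},'a')
i=np.hstack(ims);save({'img':cv2.resize(i,(800,300),interpolation=cv2.INTER_AREA)},'a')
for n,i in zip('bc',ims): save({'img':cv2.resize(i,(800,600))},n)
E
```

```text
scene {'vfov': 55.52500644859121, 'cx': 254.0793732415069, 'cy': 199.11703265915813, 'eye': array([0.89762224, 0.6070145 , 1.10477619]), 'attitude': array([0.06559538, 0.25580812, 0.93540702, 0.23510245]), 'shot': 1, 'f': np.float64(364.7387924157287), 'T': array([[-0.88084817, -0.4062733 ,  0.242999  ,  0.89762224],
       [ 0.47339263, -0.75857808,  0.44772615,  0.6070145 ],
       [ 0.00243453,  0.5094127 ,  0.8605189 ,  1.10477619],
       [ 0.        ,  0.        ,  0.        ,  1.        ]])}
case 0.76 (230, 145) [ 0.576 -0.169  0.075]
case 0.36 (228, 135) [ 0.563 -0.213  0.077]
lid_tab_left 0.89 (228, 138) [ 0.569 -0.2    0.077]
lid_tab_right 0.89 (226, 135) [ 0.568 -0.219  0.073]
lid_tab_right 0.19 (360, 300) [0.499 0.503 0.073]
rotary_tool 0.68 (195, 204) [ 0.779 -0.037  0.019]
ball_vise 0.9 (279, 222) [0.581 0.188 0.088]
ball_vise 0.86 (252, 194) [0.596 0.037 0.05 ]
ball_vise 0.66 (312, 279) [0.593 0.393 0.098]
blank 0.82 (275, 221) [0.587 0.174 0.075]
blank 0.81 (256, 195) [0.584 0.043 0.042]
blank 0.59 (313, 277) [0.588 0.39  0.1  ]
jar 0.78 (358, 300) [0.505 0.501 0.074]
[... 830 characters left out ...]
183  0.073]
lid_tab_right 0.74 (271, 162) [ 0.555 -0.156  0.084]
lid_tab_right 0.26 (320, 202) [ 0.398 -0.044  0.009]
ball_vise 0.98 (259, 228) [0.56  0.197 0.061]
ball_vise 0.85 (260, 199) [0.572 0.041 0.057]
ball_vise 0.67 (248, 280) [0.56  0.432 0.091]
blank 0.76 (259, 225) [0.561 0.192 0.067]
blank 0.76 (260, 197) [0.572 0.038 0.062]
blank 0.59 (245, 279) [0.566 0.432 0.093]
blank 0.21 (194, 196) [ 0.78  -0.027  0.018]
jar 0.79 (284, 329) [0.485 0.519 0.056]
dish 0.73 (324, 205) [ 0.387 -0.027  0.009]
dish 0.69 (273, 162) [ 0.549 -0.177  0.075]
dish 0.54 (272, 170) [ 0.549 -0.116  0.075]
bench_block 0.75 (195, 198) [ 0.775 -0.017  0.017]
bench_block 0.26 (271, 164) [ 0.555 -0.156  0.077]
```

View pics/b.png

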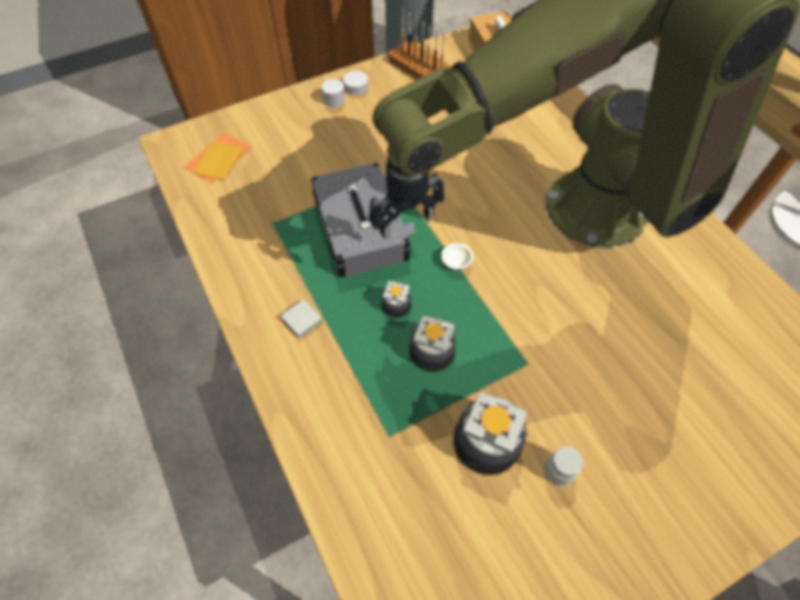

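View pics/c.png

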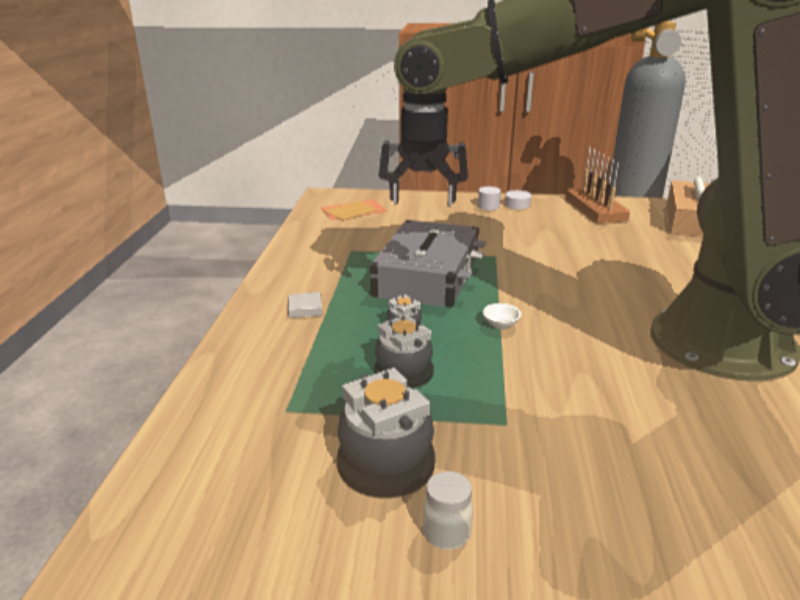

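```bash
python3 - <<'E'
from h import *
Cs=[np.load(n+'.npz')['C'].reshape(-1,3) for n in('scene','side')]
P=np.vstack(Cs)
# vises: heights, centres
for c in[(.58,.04),(.575,.19),(.58,.41)]:
    m=(np.hypot(P[:,0]-c[0],P[:,1]-c[1])<.07)&(P[:,2]>.015)&(P[:,2]<.18)
    Q=P[m];z=np.percentile(Q[:,2],97);t=Q[(Q[:,2]>z-.012)]
    print(c,'top',z.round(3),Q[:,2].max().round(3),t.mean(0).round(3),'ext',np.percentile(Q,[2,98],axis=0).round(3).tolist())
for C in Cs:
    m=(C[:,2]>.066)&(C[:,2]<.079)&(C[:,1]<-.02)&(C[:,0]>.3)&(C[:,0]<.8)
    Q=C[m];r=cv2.minAreaRect(Q[:,:2].astype(np.float32));print(len(Q),Q.mean(0).round(3),r)
E
```

```text
(0.58, 0.04) top 0.066 0.072 [0.58  0.021 0.061] ext [[0.551, -0.003, 0.028], [0.61, 0.049, 0.067]]
(0.575, 0.19) top 0.093 0.099 [0.566 0.161 0.089] ext [[0.525, 0.128, 0.017], [0.61, 0.202, 0.094]]
(0.58, 0.41) top 0.126 0.134 [0.57  0.389 0.121] ext [[0.516, 0.35, 0.017], [0.631, 0.443, 0.126]]
2074 [ 0.564 -0.217  0.074] ((0.5527917146682739, -0.21935907006263733), (0.26874181628227234, 0.17285282909870148), 79.08588409423828)
1797 [ 0.544 -0.274  0.074] ((0.5380797386169434, -0.8226121068000793), (1.4986149072647095, 0.4454110860824585), 89.18248748779297)
```

The scene picture shows the case at (360,220), with its latch side towards the robot. The middle vise is at (433,340), the jar at (563,465), the dish at (457,256) and the block at (302,318). The side view agrees with this. Next I'll look from the wrist.

```bash
python3 - <<'E'
from h import *
o=monitor.get_obs();print(R.from_quat(o['orientation']).as_matrix().round(3),o['tool_pos'],o['grip_width'],o['wrist_force'])
p=shot('wrist');print(np.array(p['mount']).round(3),p['f'],p['cx'],p['cy'],ctrl.hold_point_z)
E
```

```text
[[-0.  1. -0.]
 [ 1.  0. -0.]
 [-0. -0. -1.]] [5.49987958e-01 2.05243340e-05 2.31273068e-01] 1.0026893674972337 [-0.43864905  0.21070745  0.22695465]
[[-0.     0.945  0.326  0.084]
 [ 1.     0.     0.     0.001]
 [ 0.     0.326 -0.945 -0.144]
 [ 0.     0.     0.     1.   ]] 295.3271110802283 255.37151538864748 192.35259811265556 -0.0187
```

>>> apply_moves(series=[[0,0,-0.27,0,0,0],[0,0,-0.27,0,0,0],[0,0,-0.27,0,0,0]])

```text
time_s: 1.4
tool_pos: [0.5496, 0.0, 0.3543]
orientation: [0.707, 0.707, -0.0, -0.0]
wrist_force: [-0.5, 0.1, 0.1]
grip_width: 0.999
gripper_force: 0.0
```

>>> apply_moves(series=[[-0.26,0,0,0,0,0],[-0.26,0,0,0,0,0],[-0.26,0,0,0,0,0],[-0.1,0,0,0,0,0],[0,0,0,0,0,0]])

```text
time_s: 1.82
tool_pos: [0.5497, -0.1351, 0.3524]
orientation: [0.708, 0.706, -0.0, -0.0]
wrist_force: [-1.1, 0.1, -0.8]
grip_width: 0.998
gripper_force: 0.0
```

```bash
python3 - <<'E'
from h import *
p=shot('wrist');C=cloud(p);np.savez('w1',C=C,img=p['img'])
save({'img':cv2.resize(p['img'],(800,600))},'d')
for q in('case','latch_tab','lid_tab_left','lid_tab_right','latch','lid'):
    for r in models.search_frame(p,q)[:3]:
        u,v=map(int,np.round(r['xy']));print(q,round(r['score'],2),(u,v),C[v,u].round(3))
Q=C.reshape(-1,3);ok=(p['depth'].ravel()>0)
m=ok&(Q[:,2]>.066)&(Q[:,2]<.0775)&(Q[:,1]<-.02)&(Q[:,0]>.4)&(Q[:,0]<.72)
mask=m.reshape(p['depth'].shape).astype(np.uint8);n,l,s,c=cv2.connectedComponentsWithStats(mask)
k=1+s[1:,4].argmax();S=Q[(l==k).ravel()];print(len(S),S.mean(0),cv2.minAreaRect(S[:,:2].astype(np.float32)),np.median(S[:,2]))
E
```

```text
case 0.67 (260, 197) [ 0.556 -0.201  0.084]
latch_tab 0.78 (190, 196) [ 0.449 -0.204  0.069]
lid_tab_left 0.59 (256, 196) [ 0.551 -0.199  0.085]
lid_tab_right 0.84 (255, 198) [ 0.549 -0.202  0.083]
latch 0.6 (191, 193) [ 0.451 -0.199  0.07 ]
lid 0.57 (256, 195) [ 0.551 -0.197  0.085]
16477 [ 0.55434295 -0.20994718  0.07520746] ((0.5526671409606934, -0.2225855439901352), (0.2631211280822754, 0.17313452064990997), 79.1049575805664) 0.07519849923050964
```

View pics/d.png

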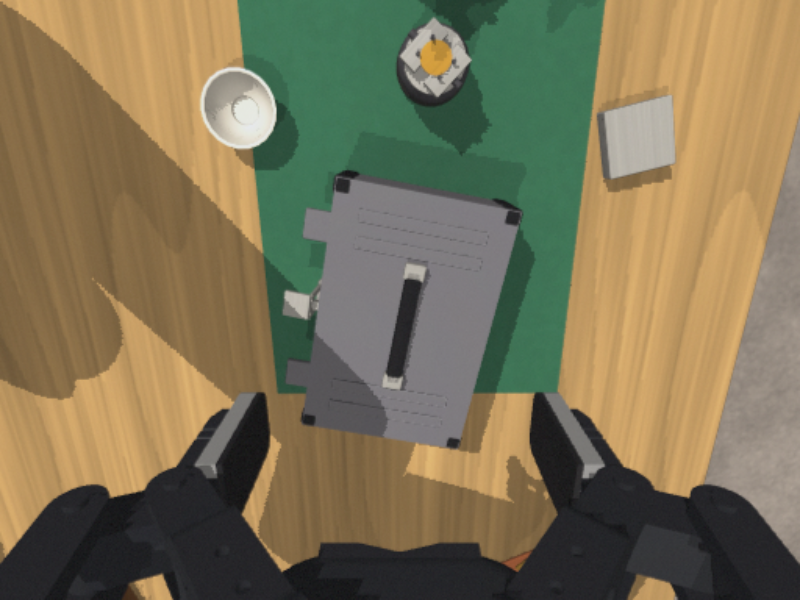

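The wrist picture shows the latch tab at (297,305), the left lid tab at (317,223) and the right lid tab at (298,373). Case yaw is about -10.9° and its centre is (0.5527,-0.2226). The predicted tab position agrees with what the network measured.

>>> apply_moves(series=[[0,0,0,0,0,-0.0366],[0,0,0,0,0,-0.0366],[0,0,0,0,0,-0.0366],[0,0,0,0,0,-0.0366],[0,0,0,0,0,-0.0366],[0,0,0,0,0,-0.0366],[0,0,0,0,0,-0.0366],[0,0,0,0,0,-0.0366],[0,0,0,0,0,-0.0366],[0,0,0,0,0,-0.0366],[0,0,0,0,0,-0.0366],[0,0,0,0,0,-0.0366]])

```text
time_s: 3.17
tool_pos: [0.5501, -0.1313, 0.3529]
orientation: [0.092, 0.996, -0.0, 0.0]
wrist_force: [-0.6, 0.2, 0.6]
grip_width: 1.001
gripper_force: 0.0
```

```bash
cat >> h.py <<'E'
YAW=np.radians(-10.9); cx=np.array([np.cos(YAW),np.sin(YAW),0]); cy=np.array([-np.sin(YAW),np.cos(YAW),0]); cz=np.array([0,0,1.])
O=np.array([.5527,-.2226,0])
def cp(x,y,z): return O+cx*x+cy*y+cz*z
RT=np.stack([-cx,cy,-cz],1)   # gripper for tabs
def go(tgt,Rt=RT,prn=True):
    o=monitor.get_obs();Rm=R.from_quat(o['orientation']).as_matrix()
    s=Rm.T@(tgt-o['tool_pos'])/.15; t=R.from_matrix(Rm.T@Rt).as_rotvec()/np.pi
    print('tot shift',s.round(3),'turn',t.round(4),'mm',(s*150).round(1),'target',np.round(tgt,4))
E
python3 - <<'E'
from h import *
print(monitor.get_obs()['joint_pos'])
p=shot('wrist');C=cloud(p)
for r in models.search_frame(p,'latch_tab')[:3]:
    u,v=map(int,np.round(r['xy']));print(round(r['score'],2),(u,v),C[v,u].round(3),'pred',cp(-.106,0,.0685))
Q=C[(C[...,2]>.062)&(C[...,2]<.073)]
L=(Q-O)@np.stack([cx,cy,cz],1)
for nm,yy in(('latch',0),):
    m=(abs(L[:,1]-yy)<.03)&(L[:,0]<-.092)&(L[:,0]>-.14);print(nm,m.sum(),np.percentile(L[m],[3,50,97],axis=0).round(4).tolist())
Q=C[(C[...,2]>.048)&(C[...,2]<.065)];L=(Q-O)@np.stack([cx,cy,cz],1)
for yy in(.08,-.08):
    m=(abs(L[:,1]-yy)<.03)&(L[:,0]<-.09)&(L[:,0]>-.14);print(yy,m.sum(),np.percentile(L[m],[3,50,97],axis=0).round(4).tolist())
go(cp(-.106,0,.045))
E
```

```text
[-2.99074145e-01  2.77072399e-01  1.27278339e+00  1.84662369e-05
  1.59152785e+00 -1.68551627e+00]
0.66 (191, 88) [ 0.449 -0.202  0.068] pred [ 0.44861238 -0.20255588  0.0685    ]
latch 403 [[-0.119, -0.012, 0.066], [-0.1062, 0.0003, 0.0688], [-0.0931, 0.0124, 0.0708]]
0.08 316 [[-0.1094, 0.0659, 0.0575], [-0.1001, 0.0799, 0.059], [-0.0907, 0.0939, 0.0606]]
-0.08 325 [[-0.1098, -0.0933, 0.0569], [-0.1005, -0.0793, 0.0591], [-0.0911, -0.0651, 0.0607]]
tot shift [ 0.576 -0.593  2.052] turn [0.     0.     0.0008] mm [ 86.4 -88.9 307.9] target [ 0.4486 -0.2026  0.045 ]
```

>>> apply_moves(series=[[0.144,-0.148,0.1,0,0,0],[0.144,-0.148,0.1,0,0,0],[0.144,-0.148,0.1,0,0,0],[0.144,-0.148,0.1,0,0,0],[0,0,0.24,0,0,0],[0,0,0.24,0,0,0],[0,0,0.24,0,0,0],[0,0,0.24,0,0,0],[0,0,0.24,0,0,0],[0,0,0,0,0,0],[0,0,0,0,0,0]])

```text
time_s: 4.18
tool_pos: [0.4481, -0.2024, 0.1127]
orientation: [0.097, 0.995, 0.001, -0.001]
wrist_force: [0.4, -0.4, 1.5]
grip_width: 1.001
gripper_force: 0.0
```

```bash
python3 - <<'E'
from h import *
go(cp(-.106,0,.045))
E
```

```text
tot shift [-0.005 -0.001  0.451] turn [ 0.0003 -0.0008 -0.001 ] mm [-0.7 -0.1 67.7] target [ 0.4486 -0.2026  0.045 ]
```

>>> apply_moves(series=[[0,0,0.15,0,0,0],[0,0,0.15,0,0,0],[0,0,0.15,0,0,0],[0,0,0,0,0,0],[0,0,0,0,0,0]])

```text
time_s: 4.6
tool_pos: [0.4492, -0.2031, 0.0472]
orientation: [0.096, 0.995, -0.0, 0.001]
wrist_force: [0.0, -0.5, 1.2]
grip_width: 0.997
gripper_force: 0.0
```

>>> apply_moves(series=[[0,0,0,0,0,0],[0,0,0,0,0,0],[0,0,0,0,0,0],[0,0,0,0,0,0],[0,0,0,0,0,0],[0,0,0,0,0,0],[0,0,0,0,0,0],[0,0,0,0,0,0]], jaw=1, newtons=30)

```text
time_s: 5.27
tool_pos: [0.4485, -0.203, 0.0459]
orientation: [0.095, 0.995, -0.0, 0.0]
wrist_force: [-2.4, 0.2, 7.0]
grip_width: 0.291
gripper_force: 29.7
```

>>> apply_moves(series=[[0.043,0,0.018,0,0,0],[0.04,0,0.025,0,0,0],[0.036,0,0.03,0,0,0],[0.031,0,0.035,0,0,0],[0.025,0,0.04,0,0,0],[0.019,0,0.043,0,0,0],[0.013,0,0.045,0,0,0],[0,0,0,0,0,0],[0,0,0,0,0,0]])

```text
time_s: 6.02
tool_pos: [0.4183, -0.1972, 0.0102]
orientation: [0.095, 0.995, -0.0, 0.001]
wrist_force: [2.0, -0.6, 2.5]
grip_width: 0.295
gripper_force: 37.3
```

>>> apply_moves(series=[[0,0,0,0,0,0],[0,0,0,0,0,0],[0,0,0,0,0,0],[0,0,0,0,0,0],[0,0,0,0,0,0],[0,0,0,0,0,0]], jaw=0)

```text
time_s: 6.52
tool_pos: [0.4178, -0.1968, 0.0098]
orientation: [0.095, 0.995, 0.0, -0.0]
wrist_force: [0.2, -0.8, 0.7]
grip_width: 1.0
gripper_force: 0.0
```

>>> apply_moves(series=[[0,0,-0.15,0,0,0],[0,0,-0.25,0,0,0],[0,0,-0.25,0,0,0],[0,0,-0.25,0,0,0],[0,0,-0.25,0,0,0],[0,0,0,0,0,0]])

```text
time_s: 7.02
tool_pos: [0.4199, -0.198, 0.1892]
orientation: [0.095, 0.995, -0.002, 0.005]
wrist_force: [0.3, 1.2, 0.5]
grip_width: 1.001
gripper_force: 0.0
```

```bash
python3 - <<'E'
from h import *
p=shot('wrist');C=cloud(p)
for r in models.search_frame(p,'latch_tab')[:3]:
    u,v=map(int,np.round(r['xy']));print(round(r['score'],2),(u,v),((C[v,u]-O)@np.stack([cx,cy,cz],1)).round(3))
L=(C.reshape(-1,3)-O)@np.stack([cx,cy,cz],1)
m=(abs(L[:,1])<.03)&(L[:,0]<-.095)&(L[:,0]>-.16)&(L[:,2]>.012)&(L[:,2]<.09);print(m.sum(),np.percentile(L[m],[3,50,97],axis=0).round(4).tolist())
go(cp(-.1025,.08,.033)); print(monitor.get_obs()['joint_pos'])
E
```

```text
0.77 (254, 182) [-0.13  -0.003  0.049]
813 [[-0.1424, -0.0127, 0.0287], [-0.1311, -0.0006, 0.0406], [-0.0988, 0.0121, 0.0484]]
tot shift [-0.227  0.537  1.003] turn [-0.0003  0.0008 -0.0002] mm [-34.   80.5 150.5] target [ 0.4672 -0.1247  0.033 ]
[-5.19652689e-01  1.51618856e-01  1.81997125e+00  4.94499507e-06
  1.16730257e+00 -1.89949808e+00]
```

```bash
python3 - <<'E'
from h import *
p=shot('wrist');C=cloud(p)
L=(C.reshape(-1,3)-O)@np.stack([cx,cy,cz],1)
m=(abs(L[:,1])<.011)&(L[:,0]<-.098)&(L[:,0]>-.16)&(L[:,2]>.012)&(L[:,2]<.09);S=L[m]
for a in np.arange(-.15,-.095,.004):
    k=(S[:,0]>=a)&(S[:,0]<a+.004)
    if k.sum(): print(round(a,3),k.sum(),np.percentile(S[k,2],[10,50,90]).round(4))
E
```

```text
-0.146 41 [0.0281 0.0293 0.0301]
-0.142 112 [0.0306 0.0332 0.036 ]
-0.138 123 [0.0368 0.0397 0.0422]
-0.134 114 [0.0432 0.0458 0.048 ]
-0.13 81 [0.047  0.0477 0.0488]
-0.126 70 [0.0449 0.0462 0.0478]
-0.122 23 [0.0425 0.0436 0.0449]
-0.118 17 [0.0404 0.041  0.0422]
-0.114 19 [0.0375 0.0387 0.0395]
-0.11 21 [0.0348 0.0361 0.0371]
-0.106 20 [0.0312 0.0334 0.034 ]
-0.102 22 [0.0296 0.0309 0.0321]
```

The tab face now slopes about 58°, so the latch is at about 1.0 rad. Next is the left lid tab.

>>> apply_moves(series=[[-0.076,0.179,0,0,0,0],[-0.076,0.179,0,0,0,0],[-0.075,0.179,0,0,0,0],[0,0,0.22,0,0,0],[0,0,0.22,0,0,0],[0,0,0.22,0,0,0],[0,0,0.14,0,0,0],[0,0,0.1,0,0,0],[0,0,0.1,0,0,0],[0,0,0,0,0,0],[0,0,0,0,0,0]])

```text
time_s: 8.08
tool_pos: [0.4656, -0.1239, 0.0311]
orientation: [0.095, 0.995, 0.0, -0.002]
wrist_force: [-0.1, -0.7, -0.9]
grip_width: 0.999
gripper_force: 0.0
```

>>> apply_moves(series=[[0,0,0,0,0,0],[0,0,0,0,0,0],[0,0,0,0,0,0],[0,0,0,0,0,0],[0,0,0,0,0,0],[0,0,0,0,0,0],[0,0,0,0,0,0],[0,0,0,0,0,0]], jaw=1, newtons=40)

```text
time_s: 8.75
tool_pos: [0.4666, -0.1249, 0.033]
orientation: [0.095, 0.995, -0.001, 0.0]
wrist_force: [-3.1, -4.9, 5.1]
grip_width: 0.338
gripper_force: 39.0
```

```bash
python3 - <<'E'
from h import *
o=monitor.get_obs();l=(o['tool_pos']-O)@np.stack([cx,cy,cz],1);print('case-frame tcp',l.round(4))
go(cp(-.1025,.08,.034))
r=np.array([.085+.1025,.005]);rad=np.hypot(*r);a0=np.arctan2(r[1],r[0])
T=np.linspace(0,1.75,29);a=a0+T;x=-rad*np.cos(a);z=rad*np.sin(a)
for t,dx,dz in zip(T[1:],np.diff(x),np.diff(z)): print(f'{t:.3f} [{-dx/.15:.3f},0,{-dz/.15:.3f},0,0,0]')
E
```

```text
case-frame tcp [-0.103   0.0796  0.033 ]
tot shift [-0.003  0.002 -0.007] turn [-0.0003  0.0002 -0.0002] mm [-0.5  0.4 -1. ] target [ 0.4672 -0.1247  0.034 ]
0.062 [-0.005,0,-0.078,0,0,0]
0.125 [-0.009,0,-0.078,0,0,0]
0.188 [-0.014,0,-0.077,0,0,0]
0.250 [-0.019,0,-0.076,0,0,0]
0.312 [-0.024,0,-0.074,0,0,0]
0.375 [-0.028,0,-0.073,0,0,0]
0.438 [-0.033,0,-0.071,0,0,0]
0.500 [-0.037,0,-0.069,0,0,0]
0.562 [-0.041,0,-0.066,0,0,0]
0.625 [-0.045,0,-0.064,0,0,0]
0.688 [-0.049,0,-0.061,0,0,0]
0.750 [-0.053,0,-0.057,0,0,0]
0.812 [-0.056,0,-0.054,0,0,0]
0.875 [-0.060,0,-0.050,0,0,0]
0.938 [-0.063,0,-0.047,0,0,0]
1.000 [-0.066,0,-0.043,0,0,0]
1.062 [-0.068,0,-0.038,0,0,0]
1.125 [-0.070,0,-0.034,0,0,0]
1.188 [-0.072,0,-0.030,0,0,0]
1.250 [-0.074,0,-0.025,0,0,0]
1.312 [-0.075,0,-0.020,0,0,0]
1.375 [-0.077,0,-0.016,0,0,0]
1.438 [-0.077,0,-0.011,0,0,0]
1.500 [-0.078,0,-0.006,0,0,0]
1.562 [-0.078,0,-0.001,0,0,0]
1.625 [-0.078,0,0.004,0,0,0]
1.688 [-0.078,0,0.009,0,0,0]
1.750 [-0.077,0,0.014,0,0,0]
```

>>> apply_moves(series=[[0,0,0,0,0,0],[0,0,0,0,0,0],[0,0,0,0,0,0],[0,0,0,0,0,0],[0.027,0,-0.06,0,0,0],[0,0,0,0,0,0],[0,0,0,0,0,0]], jaw=0.4)

```text
time_s: 9.33
tool_pos: [0.4627, -0.1235, 0.0421]
orientation: [0.095, 0.995, -0.0, 0.001]
wrist_force: [-1.4, -0.6, 0.5]
grip_width: 0.598
gripper_force: 0.0
```

>>> apply_moves(series=[[0,0,0,0,0,0],[0,0,0,0,0,0],[0,0,0,0,0,0],[0,0,0,0,0,0],[0,0,0,0,0,0],[0,0,0,0,0,0]], jaw=1, newtons=40)

```text
time_s: 9.83
tool_pos: [0.4625, -0.1241, 0.0416]
orientation: [0.095, 0.995, -0.0, -0.0]
wrist_force: [-3.9, -5.4, 5.8]
grip_width: 0.338
gripper_force: 39.0
```

```bash
python3 - <<'E'
from h import *
o=monitor.get_obs();l=(o['tool_pos']-O)@np.stack([cx,cy,cz],1);print('case-frame tcp',l.round(4))
E
```

```text
case-frame tcp [-0.1072  0.0797  0.0416]
```

>>> apply_moves(series=[[-0.005,0,-0.08,0,0,0],[-0.009,0,-0.08,0,0,0],[-0.014,0,-0.079,0,0,0],[-0.019,0,-0.078,0,0,0],[0,0,0,0,0,0]])

```text
time_s: 10.25
tool_pos: [0.4701, -0.1255, 0.0904]
orientation: [0.095, 0.995, -0.001, 0.001]
wrist_force: [0.5, -6.2, -0.9]
grip_width: 0.333
gripper_force: 40.4
```

>>> apply_moves(series=[[-0.024,0,-0.076,0,0,0],[-0.029,0,-0.075,0,0,0],[-0.034,0,-0.073,0,0,0],[-0.038,0,-0.071,0,0,0],[-0.042,0,-0.068,0,0,0],[-0.046,0,-0.066,0,0,0],[-0.05,0,-0.062,0,0,0],[-0.054,0,-0.058,0,0,0],[-0.057,0,-0.055,0,0,0],[-0.061,0,-0.051,0,0,0],[0,0,0,0,0,0]])

```text
time_s: 11.17
tool_pos: [0.5345, -0.138, 0.1872]
orientation: [0.096, 0.995, -0.0, 0.0]
wrist_force: [-0.6, -4.5, -1.0]
grip_width: 0.332
gripper_force: 42.1
```

>>> apply_moves(series=[[-0.065,0,-0.048,0,0,0],[-0.068,0,-0.044,0,0,0],[-0.07,0,-0.039,0,0,0],[-0.072,0,-0.035,0,0,0],[-0.074,0,-0.031,0,0,0],[-0.076,0,-0.026,0,0,0],[-0.077,0,-0.02,0,0,0],[-0.079,0,-0.016,0,0,0],[-0.079,0,-0.011,0,0,0],[-0.08,0,-0.006,0,0,0],[-0.08,0,-0.001,0,0,0],[0,0,0,0,0,0]])

```text
time_s: 12.17
tool_pos: [0.6552, -0.1612, 0.2281]
orientation: [0.095, 0.995, -0.0, -0.0]
wrist_force: [0.3, -4.5, 3.9]
grip_width: 0.337
gripper_force: 41.6
```

```bash
python3 - <<'E'
from h import *
o=monitor.get_obs();l=(o['tool_pos']-O)@np.stack([cx,cy,cz],1);print('case-frame tcp',l.round(4),o['joint_pos'])
p=shot('side');save({'img':cv2.resize(p['img'][100:292,128:384],(800,600))},'e')
E
```

```text
case-frame tcp [0.0891 0.0797 0.2281] [-2.95274851e-01  5.89856626e-01  1.11615966e+00 -6.06683716e-04
  1.43588405e+00 -1.67484082e+00]
```

View pics/e.png

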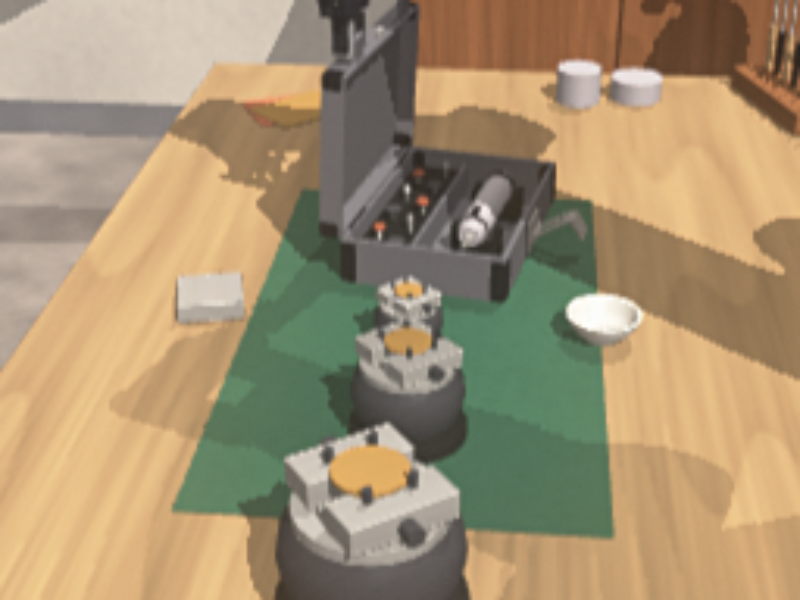

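The lid stands upright at (370,120), the tool is in its nest at (487,210), and the latch is down at (560,225). I'll push the lid a little further, then release it and rise.

>>> apply_moves(series=[[-0.08,0,0.005,0,0,0],[-0.079,0,0.01,0,0,0],[-0.078,0,0.015,0,0,0],[0,0,0,0,0,0],[0,0,0,0,0,0]])

```text
time_s: 12.63
tool_pos: [0.6894, -0.1678, 0.2246]
orientation: [0.096, 0.995, -0.0, 0.001]
wrist_force: [1.1, -3.8, 4.9]
grip_width: 0.332
gripper_force: 39.0
```

>>> apply_moves(series=[[0,0,0,0,0,0],[0,0,0,0,0,0],[0,0,0,0,0,0],[0,0,0,0,0,0],[0,0,0,0,0,0],[0,0,-0.15,0,0,0],[0,0,-0.25,0,0,0],[0,0,-0.25,0,0,0],[0.2,0,0,0,0,0],[0.25,0,0,0,0,0],[0.25,0,0,0,0,0],[0.2,0,0,0,0,0]], jaw=0)

```text
time_s: 13.63
tool_pos: [0.5544, -0.1411, 0.3216]
orientation: [0.095, 0.995, 0.0, -0.0]
wrist_force: [1.0, -0.5, 1.4]
grip_width: 0.996
gripper_force: 0.0
```

>>> apply_moves(series=[[0,0,0,0,0,0.0389],[0,0,0,0,0,0.0389],[0,0,0,0,0,0.0389],[0,0,0,0,0,0.0389],[0,0,0,0,0,0.0389],[0,0,0,0,0,0.0389],[0,0,0,0,0,0.0389],[0,0,0,0,0,0.0389],[0,0,0,0,0,0.0389],[0,0,0,0,0,0.0389],[0,0,0,0,0,0.0389],[0,0,0,0,0,0.0389]])

```text
time_s: 14.63
tool_pos: [0.5566, -0.1416, 0.3218]
orientation: [0.739, 0.674, 0.0, 0.0]
wrist_force: [0.6, -0.2, 0.7]
grip_width: 1.001
gripper_force: 0.0
```

```bash
python3 - <<'E'
from h import *
RG=np.stack([cy,cx,-cz],1)
o=monitor.get_obs();print(o['tool_pos'],o['joint_pos'].round(2) if hasattr(o['joint_pos'],'round') else o['joint_pos'])
go(cp(-.033,0.03,.33),RG)
E
```

```text
[ 0.55660508 -0.14160308  0.32175767] [-0.31  0.31  1.31  0.    1.53 -0.22]
tot shift [-0.32  -0.175 -0.055] turn [ 0.    -0.     0.031] mm [-47.9 -26.3  -8.2] target [ 0.526  -0.1869  0.33  ]
```

>>> apply_moves(series=[[0,0,0,0,0,0.031],[-0.16,-0.088,-0.03,0,0,0],[-0.16,-0.088,-0.03,0,0,0],[0,0,0,0,0,0]])

```text
time_s: 14.97
tool_pos: [0.5202, -0.1865, 0.3319]
orientation: [0.77, 0.638, -0.0, 0.001]
wrist_force: [0.4, -0.4, -0.8]
grip_width: 1.003
gripper_force: 0.0
```

```bash
python3 - <<'E'
from h import *
RG=np.stack([cy,cx,-cz],1)
p=shot('wrist');C=cloud(p);save({'img':cv2.resize(p['img'],(800,600))},'f')
B=np.stack([cx,cy,cz],1)
for q in('rotary_tool','tool_tip'):
    for r in models.search_frame(p,q)[:2]:
        u,v=map(int,np.round(r['xy']));print(q,round(r['score'],2),(u,v),((C[v,u]-O)@B).round(3))
L=(C.reshape(-1,3)-O)@B
# barrel free part
for a,b in((-.045,-.02),(-.02,.005),(.005,.025)):
    m=(abs(L[:,0]+.033)<.022)&(L[:,1]>a)&(L[:,1]<b)&(L[:,2]>.036)&(L[:,2]<.06);S=L[m]
    A=np.c_[2*S[:,[0,2]],np.ones(len(S))];s=np.linalg.lstsq(A,(S[:,[0,2]]**2).sum(1),rcond=None)[0]
    print(a,m.sum(),'centre',s[:2].round(4),'r',np.sqrt(s[2]+s[0]**2+s[1]**2).round(4),'top',np.percentile(S[:,2],97).round(4),'xmid',np.percentile(S[:,0],[2,98]).round(4))
m=(L[:,2]>.05)&(abs(L[:,0]-.1)<.12)&(abs(L[:,1])<.13);
S=L[m&(L[:,2]>.1)];print('lid',np.polyfit(S[:,2],S[:,0],1) if len(S)>50 else len(S), len(S))
go(cp(-.033,-.005,.015),RG)
E
```

```text
rotary_tool 0.7 (261, 173) [-0.03  -0.003  0.051]
rotary_tool 0.47 (396, 166) [0.119 0.034 0.154]
tool_tip 0.78 (261, 178) [-0.029 -0.011  0.048]
-0.045 311 centre [-0.031   0.0356] r 0.0153 top 0.0517 xmid [-0.0462 -0.0165]
-0.02 330 centre [-0.0307  0.0357] r 0.0153 top 0.0516 xmid [-0.0462 -0.0156]
0.005 265 centre [-0.0303  0.0373] r 0.0143 top 0.053 xmid [-0.0446 -0.016 ]
lid [-0.44335774  0.192416  ] 28974
tot shift [-0.248  0.028  2.105] turn [ 0.0001 -0.0001  0.0018] mm [-37.3   4.2 315.8] target [ 0.5193 -0.2213  0.015 ]
```

View pics/f.png

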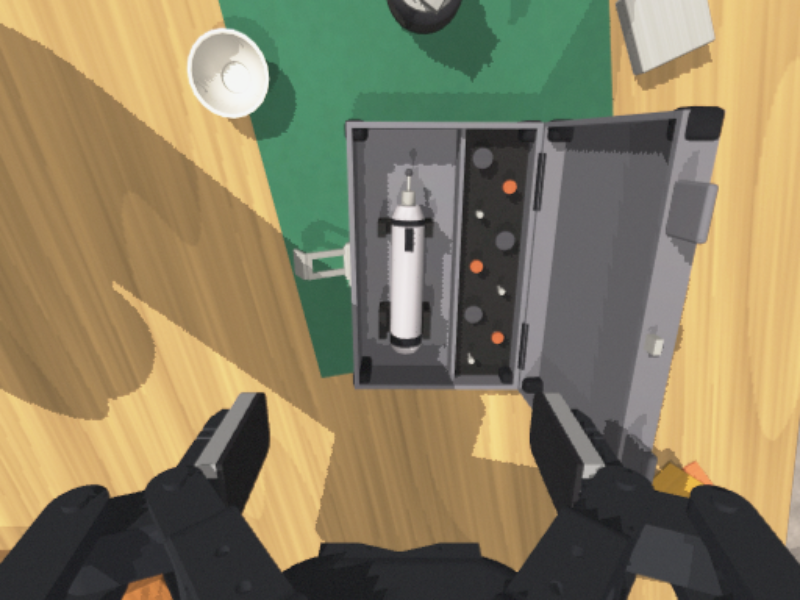

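The tool lies cleanly in its nest at (407,270), and its axis is at case x≈-0.031, z≈0.035. The lid leans back. I'll descend with the jaws half open, because fully open fingers would hit the walls.

>>> apply_moves(series=[[-0.124,0.02,0,0,0,0.0018],[-0.124,0.02,0.1,0,0,0],[0,0,0.26,0,0,0],[0,0,0.26,0,0,0],[0,0,0.26,0,0,0],[0,0,0.26,0,0,0],[0,0,0.26,0,0,0],[0,0,0.1,0,0,0],[0,0,0,0,0,0],[0,0,0,0,0,0]], jaw=0.42)

```text
time_s: 15.95
tool_pos: [0.5213, -0.2211, 0.1057]
orientation: [0.771, 0.637, -0.0, -0.0]
wrist_force: [-0.6, -0.3, 1.1]
grip_width: 0.58
gripper_force: 0.0
```

```bash
python3 - <<'E'
from h import *
RG=np.stack([cy,cx,-cz],1)
go(cp(-.031,-.005,.012),RG);print(monitor.get_obs()['grip_width'])
E
```

```text
tot shift [-0.004  0.001  0.624] turn [-0.0003 -0.0001  0.0004] mm [-0.5  0.2 93.7] target [ 0.5213 -0.2216  0.012 ]
0.5797031172594842
```

>>> apply_moves(series=[[0,0,0.15,0,0,0],[0,0,0.15,0,0,0],[0,0,0.15,0,0,0],[0,0,0.1,0,0,0],[0,0,0.074,0,0,0],[0,0,0,0,0,0],[0,0,0,0,0,0]])

```text
time_s: 16.53
tool_pos: [0.5217, -0.2219, 0.0133]
orientation: [0.771, 0.637, 0.0, 0.001]
wrist_force: [0.9, 0.6, 0.4]
grip_width: 0.578
gripper_force: 0.0
```

>>> apply_moves(series=[[0,0,0,0,0,0],[0,0,0,0,0,0],[0,0,0,0,0,0],[0,0,0,0,0,0],[0,0,0,0,0,0],[0,0,0,0,0,0],[0,0,0,0,0,0],[0,0,0,0,0,0]], jaw=1, newtons=60)

```text
time_s: 17.2
tool_pos: [0.5217, -0.2221, 0.0139]
orientation: [0.771, 0.637, 0.0, 0.001]
wrist_force: [-1.2, -0.1, 6.8]
grip_width: 0.353
gripper_force: 58.8
```

>>> apply_moves(series=[[0,0,-0.05,0,0,0],[0,0,-0.1,0,0,0],[0,0,-0.15,0,0,0],[0,0,-0.2,0,0,0],[0,0,-0.2,0,0,0],[0,0,-0.2,0,0,0],[0,0,-0.2,0,0,0],[0,0,-0.2,0,0,0],[0,0,-0.1,0,0,0],[0,0,0,0,0,0],[0,0,0,0,0,0],[0,0,0,0,0,0]])

```text
time_s: 18.2
tool_pos: [0.5204, -0.2215, 0.2211]
orientation: [0.771, 0.637, -0.0, -0.001]
wrist_force: [-0.3, -0.1, -1.3]
grip_width: 0.353
gripper_force: 59.9
```

```bash
python3 - <<'E'
from h import *
# blank in middle vise: orange pixels in scene and side
for n in('scene','side'):
    p=shot(n);C=cloud(p);h=cv2.cvtColor(p['img'],cv2.COLOR_RGB2HSV)
    d=np.hypot(C[...,0]-.568,C[...,1]-.163)
    m=(d<.045)&(h[...,0]>8)&(h[...,0]<28)&(h[...,1]>140)&(h[...,2]>90)&(C[...,2]>.06)
    S=C[m];print(n,m.sum(),S.mean(0).round(4),np.percentile(S,[3,97],axis=0).round(3).tolist())
    t=C[(d<.07)&(C[...,2]>.02)&(C[...,2]<.12)]
    for r in models.search_frame(p,'rotary_tool')[:2]:
        u,v=map(int,np.round(r['xy']));print(round(r['score'],2),(u,v),C[v,u].round(3))
    if n=='side': save({'img':cv2.resize(p['img'][60:252,160:416],(800,600))},'g')
E
```

```text
scene 87 [0.5692 0.1558 0.0915] [[0.553, 0.141, 0.087], [0.584, 0.17, 0.096]]
0.46 (235, 102) [ 0.538 -0.188  0.251]
0.16 (292, 163) [ 0.39  -0.034  0.008]
side 74 [0.5663 0.1541 0.0913] [[0.55, 0.14, 0.089], [0.582, 0.169, 0.093]]
0.58 (287, 111) [ 0.511 -0.193  0.24 ]
0.58 (243, 136) [ 0.659 -0.273  0.125]
```

View pics/g.png

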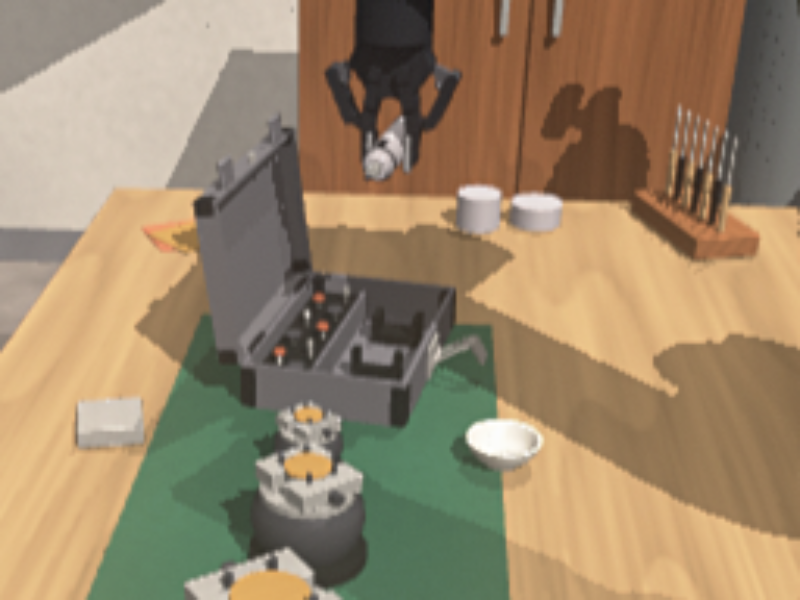

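The tool is held level and clear of the case at (390,150). The lid is open and the latch is down. I'll start tilting and watch the joints.

>>> apply_moves(series=[[0.05,0,-0.2,0,-0.035,0],[0,0,-0.1,0,-0.035,0],[0,0,0,0,0,0],[0,0,0,0,0,0]])

```text
time_s: 18.73
tool_pos: [0.523, -0.2117, 0.2667]
orientation: [0.766, 0.634, -0.084, 0.069]
wrist_force: [-0.0, -0.1, -2.3]
grip_width: 0.353
gripper_force: 60.1
```

```bash
cat >> h.py <<'E'
BL=np.array([.568,.155,.091])
def fin(th,yaw=YAW,h=.045):
    nose=np.array([-np.sin(yaw)*np.cos(th),np.cos(yaw)*np.cos(th),-np.sin(th)])
    y=np.array([np.cos(yaw),np.sin(yaw),0]);z=np.cross(nose,y);Rt=np.stack([nose,y,z],1)
    return BL+[0,0,h]-Rt@np.array([.097+OX,0,-.0205]),Rt
OX=0.0
E
python3 - <<'E'
from h import *
o=monitor.get_obs();print(np.round(o['joint_pos'],3),((np.array([.5217,-.2221,.0139])-O)@np.stack([cx,cy,cz],1)).round(4),o['tool_pos'],o['orientation'])
t,Rt=fin(np.radians(50));go(t,Rt)
E
```

```text
[-0.357  0.293  1.461 -0.22   1.356 -0.126] [-0.0305 -0.0054  0.0139] [ 0.52296339 -0.21169479  0.26674056] [ 0.76566109  0.63397676 -0.08379949  0.06938449]
tot shift [ 1.992 -0.162  0.034] turn [ 0.0004 -0.2084  0.0007] mm [298.8 -24.4   5.1] target [0.5532 0.0784 0.1971]
```

```bash
cat > kin.py <<'E'
from h import *
from scipy.optimize import least_squares
D=[([-0.067,.3,1.521,0,1.321,-.067],[.55,0,.2313]),
([-2.99074145e-01,2.77072399e-01,1.27278339e+00,0,1.59152785e+00,-1.68551627e+00],[.5501,-.1313,.3529]),
([-5.19652689e-01,1.51618856e-01,1.81997125e+00,0,1.16730257e+00,-1.89949808e+00],[.4199,-.198,.1892]),
([-2.95274851e-01,5.89856626e-01,1.11615966e+00,-6.06683716e-04,1.43588405e+00,-1.67484082e+00],[.6552,-.1612,.2281]),
([-.357,.293,1.461,-.22,1.356,-.126],[.52296,-.21169,.26674]),
([-.31,.31,1.31,0,1.53,-.22],[.5566,-.1416,.3218])]
E=lambda s,a:R.from_euler(s,a)
def rot(q): return E('z',q[0])*E('y',q[1]+q[2])*E('z',q[3])*E('y',q[4])*E('z',q[5])
q0,_=D[0]; C0=rot(q0).inv()*R.from_matrix([[0,1,0],[1,0,0],[0,0,-1]])
def pos(q,k):
    a1,d1,L2,L3,e3,d6,yo=k
    b=E('z',q[0]);s=b*E('y',q[1]);f=s*E('y',q[2]);w=f*E('z',q[3])*E('y',q[4])
    return b.apply([a1,yo,d1])+s.apply([0,0,L2])+f.apply([e3,0,L3])+w.apply([0,0,d6])
r=least_squares(lambda k:np.concatenate([pos(q,k)-p for q,p in D]+[.001*(k-np.array([0,.4,.4,.4,0,.25,0]))]),[0,.4,.4,.4,0,.25,0]);K=r.x
def ik(t,Rt,q):
    Rt=R.from_matrix(Rt)
    s=least_squares(lambda x:np.concatenate([pos(x,K)-t,.3*((rot(x)*C0).inv()*Rt).as_rotvec()]),q);return s.x,np.abs(s.fun).max()
E
python3 - <<'E'
from kin import *
print(K.round(4),np.abs(r.fun).max())
q=np.array(D[4][0]);print('orient err',((rot(q)*C0).inv()*R.from_quat([0.76566109,0.63397676,-0.08379949,0.06938449])).as_rotvec().round(4))
for yaw in(-10.9,0,-25,-40,-60,-80):
    t,Rt=fin(np.radians(50),np.radians(yaw));x,e=ik(t,Rt,q);print(yaw,t.round(3),x.round(3),round(e,4))
E
```

```text
[0.0082 0.2173 0.4246 0.4394 0.0397 0.2421 0.0363] 0.0034521920986938515
orient err [-0.0002 -0.0001  0.0003]
-10.9 [0.553 0.078 0.197] [ 0.36   0.619  1.358 -0.717  1.685  0.664] 0.0
0 [0.568 0.077 0.197] [ 0.375  0.583  1.418 -0.793  1.558  0.562] 0.0
-25 [0.535 0.084 0.197] [ 0.335  0.661  1.289 -0.604  1.832  0.811] 0.0
-40 [0.518 0.095 0.197] [ 0.303  0.697  1.229 -0.463  1.962  0.992] 0.0
-60 [0.5   0.116 0.197] [ 0.253  0.727  1.179 -0.236  2.078  1.278] 0.0
-80 [0.491 0.141 0.197] [0.2   0.733 1.169 0.023 2.112 1.599] 0.0
```

>>> apply_moves(series=[[0.12,-0.01,-0.03,0,0,0],[0.235,-0.02,-0.061,0,0,0],[0.235,-0.02,-0.061,0,0,0],[0.235,-0.02,-0.061,0,0,0],[0.235,-0.02,-0.061,0,0,0],[0.235,-0.02,-0.061,0,0,0],[0.235,-0.02,-0.061,0,0,0],[0.235,-0.02,-0.061,0,0,0],[0.112,-0.012,-0.03,0,0,0],[0,0,0,0,0,0],[0,0,0,0,0,0]])

```text
time_s: 19.65
tool_pos: [0.5534, 0.0775, 0.2752]
orientation: [0.766, 0.634, -0.085, 0.068]
wrist_force: [0.0, 0.2, -1.1]
grip_width: 0.355
gripper_force: 60.2
```

>>> apply_moves(series=[[0,0,0,0,-0.0347,0],[0,0,0,0,-0.0347,0],[0,0,0,0,-0.0347,0],[0,0,0,0,-0.0347,0],[0,0,0,0,-0.0347,0],[0,0,0,0,-0.0347,0],[0,0,0,0,0,0],[0,0,0,0,0,0],[0,0,0,0,0,0]])

```text
time_s: 20.4
tool_pos: [0.5538, 0.0763, 0.2769]
orientation: [0.699, 0.577, -0.325, 0.268]
wrist_force: [0.3, -0.7, -2.5]
grip_width: 0.357
gripper_force: 60.2
```

```bash
python3 - <<'E'
from h import *
o=monitor.get_obs();print(np.round(o['joint_pos'],3))
Rm=R.from_quat(o['orientation']).as_matrix();print('nose',Rm[:,0],'tip est',o['tool_pos']+Rm@[.097,0,-.0205])
p=shot('side');C=cloud(p)
for q in('tool_tip','rotary_tool'):
  for r in models.search_frame(p,q)[:2]:
    u,v=map(int,np.round(r['xy']));print(q,round(r['score'],2),(u,v),C[v,u].round(3))
save({'img':cv2.resize(p['img'][90:282,160:416],(800,600))},'i')
t,Rt=fin(np.radians(50));go(t,Rt)
E
```

```text
[ 0.359  0.544  1.275 -0.733  1.802  0.556]
nose [ 0.12211439  0.63331748 -0.76419699] tip est [0.56859164 0.15312262 0.21595269]
tool_tip 0.82 (262, 139) [0.56  0.127 0.269]
rotary_tool 0.67 (259, 222) [0.56  0.196 0.078]
rotary_tool 0.59 (262, 140) [0.56  0.134 0.269]
tot shift [ 0.419 -0.006  0.337] turn [ 0.     -0.0005 -0.0004] mm [62.8 -0.9 50.6] target [0.5532 0.0784 0.1971]
```

View pics/i.png

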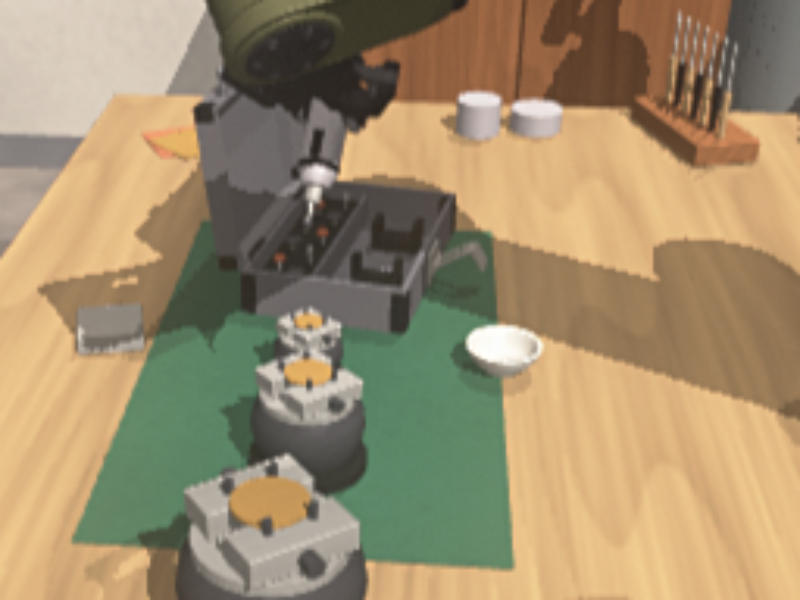

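The tool slants nose down with its tip at about (310,215) in the crop, over the middle vise. I'll lower it most of the way and check the tip by projection.

>>> apply_moves(series=[[0.08,-0.002,0.064,0,0,0],[0.08,-0.002,0.064,0,0,0],[0.08,-0.002,0.064,0,0,0],[0.08,0,0.064,0,0,0],[0,0,0,0,0,0],[0,0,0,0,0,0]])

```text
time_s: 21.05
tool_pos: [0.5527, 0.0788, 0.2142]
orientation: [0.698, 0.577, -0.327, 0.269]
wrist_force: [0.2, 0.0, -2.8]
grip_width: 0.354
gripper_force: 60.2
```

```bash
python3 - <<'E'
from h import *
out=[]
for n in('side','wrist'):
    p=shot(n);o=p['obs'];Rm=R.from_quat(o['orientation']).as_matrix();tip=o['tool_pos']+Rm@[.097,0,-.0205]
    def proj(X):
        c=p['T'][:3,:3].T@(X-p['T'][:3,3]);return int(round(p['cx']-p['f']*c[0]/c[2])),int(round(p['cy']+p['f']*c[1]/c[2]))
    a,b=proj(tip),proj(BL);print(n,'tip',tip.round(4),a,'blank',b)
    u,v=((a[0]+b[0])//2,(a[1]+b[1])//2);u=min(max(u,50),462);v=min(max(v,75),309)
    im=cv2.resize(p['img'][v-75:v+75,u-50:u+50],(400,600),interpolation=cv2.INTER_CUBIC)
    for q,c in((a,(255,0,0)),(b,(0,0,255))): cv2.circle(im,(int((q[0]-u+50.5)*4),int((q[1]-v+75.5)*4)),7,c,1)
    out.append(im)
save({'img':np.hstack(out)},'j')
t,Rt=fin(np.radians(50));go(t,Rt)
E
```

```text
side tip [0.5673 0.1553 0.1529] (258, 187) blank (257, 209)
wrist tip [0.5677 0.1555 0.1541] (254, 53) blank (255, -53)
tot shift [0.093 0.001 0.083] turn [ 0.0003  0.0003 -0.    ] mm [14.   0.1 12.5] target [0.5532 0.0784 0.1971]
```

View pics/j.png

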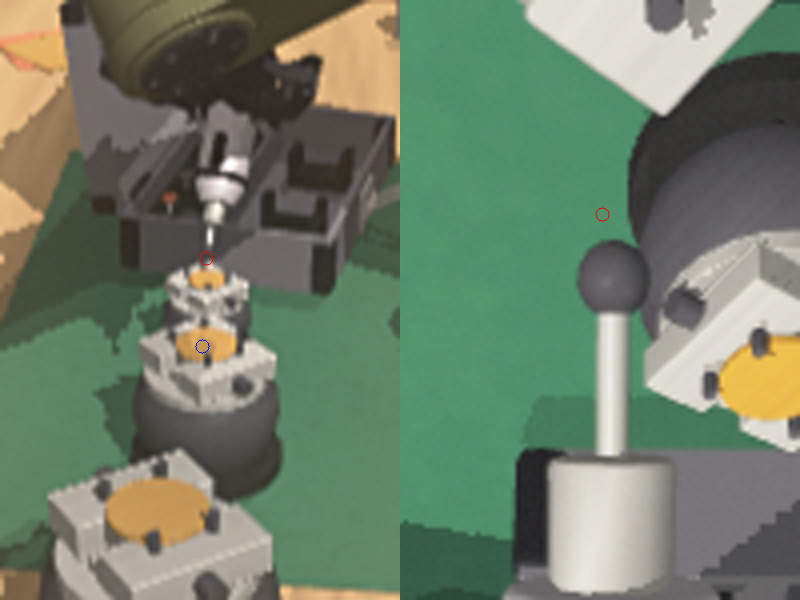

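The projected tip (red) and blank (blue) agree with the picture to within about 4 mm. I'll make the final lowering and a small correction along the nose.

>>> apply_moves(series=[[0.04,0,0.028,0,0,0],[0.04,0,0.028,0,0,0],[0.04,0,0.027,0,0,0],[0,0,0,0,0,0],[0,0,0,0,0,0],[0,0,0,0,0,0],[0,0,0,0,0,0],[0,0,0,0,0,0],[0,0,0,0,0,0],[0,0,0,0,0,0],[0,0,0,0,0,0],[0,0,0,0,0,0]])

```text
time_s: 22.15
tool_pos: [0.5533, 0.0808, 0.1937]
orientation: [0.698, 0.577, -0.326, 0.27]
wrist_force: [0.2, 0.1, -2.5]
grip_width: 0.35
gripper_force: 60.2
```

```bash
python3 - <<'E'
from h import *
o=monitor.get_obs();Rm=R.from_quat(o['orientation']).as_matrix();tip=o['tool_pos']+Rm@[.093,0,-.0205]
print(tip.round(4),tip-BL,Rm[:,0],np.abs(o['joint_vel']).max(),o['gripper_force'],o['wrist_force'])
d=tip-BL
if np.hypot(*d[:2])<.008 and .035<d[2]<.05 and np.abs(o['joint_vel']).max()<.02: print(ctrl.hand_in())
E
```

```text
[0.5676 0.1548 0.1355] [-0.00042442 -0.00016016  0.04454301] [ 0.12108104  0.63026176 -0.76688298] 0.0015618535959748304 60.177203714847565 [ 0.23396612  0.07004288 -2.47349508]
the job is handed in; nothing more can be done
None
```

I handed the job in at about 22 s with the latch down, the lid standing open and the arm holding the rotary tool still, nose down at 50° with its tip about 4.5 cm above the middle of the blank in the middle-sized vise; no verdict came back.

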